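Close the notched tailstock on a shaft blank

ROBOT

A 6-joint arm with a two-finger parallel gripper is mounted at the origin on the work surface. World frame = base frame: x ahead of the robot, y to its left, z up, the work surface at z = 0. Lengths are in m, angles in rad, forces in N, time in s.
With the tool pointing down it reaches from about 0.325 to 0.9 m from the base axis. Payload 6.1 kg.
Tool frame: the origin (TCP) lies on the centre line of the jaws, within the pads' length; the fingertips stand 17 mm ahead of it and the grasp point (between the pads) lies 2 mm behind it (tips_ahead is the distance from the TCP to the fingertips, in m); z points along the fingers, y is the direction in which the jaws open and shut (so a half turn about z gives the same grasp; the last joint's range is limited). The gripper opens to 87 mm and grips with 3 to 60 N. Pads are 19 mm wide; open, the fingers measure 117 mm over their backs; the gripper's body (75 mm by 190 mm) begins 51 mm behind the grasp point.
Start: joints at [1.058, 0.22, 1.526, -0, 1.395, -0.126], TCP at [0.236, 0.579, 0.24] pointing down, gripper open.
Joint ranges: [-2.98, 2.98], [-0.91, 2.08], [0.09, 2.57], [-1.24, 4.39], [0.2, 2.65], [-2.68, 2.68]. Speed limits (rad/s): [2.57, 2.57, 3.01, 3.14, 3.14, 3.14].

INTERFACE

Orientations are given as a unit quaternion [x, y, z, w].
In Python, from workcell import sense, snapshot, camera_info, sign_off, tips_ahead gives the robot as it stands.
- The arm moves only by the tool carry_out, never from a script. Its argument "plan" is a list of rows, each a list of 7 numbers: the shift along the tool's x, y, z in mm, then the turn, a rotation vector about the tool's x, y, z in degrees, then the closure in counts, from 0 (fully open) to 255 (shut). In form: [[dx, dy, dz, rx, ry, rz, hand], ...]. A call has 1 to 20 rows; each row shifts and turns the commanded pose from where the row before left it, along the tool's axes as they then stand; what a row does not reach is not made up. A row lasts 1/10 s, in which the tool goes at most 50 mm and 8.59 degrees, less where a joint would pass 70% of its speed; a pose out of reach is approached as far as the arm can. A call is refused whole if a number of a shift passes 50 or a number of a turn 8.59, either way. A call with a gripper value outside its range is refused whole. The fingers move at their own pace and stop on an object; the grip force is fixed at half the most. Time passes only in rows, so rows that do not move let the fingers close. It gives the time, the measured TCP pose, the force and the opening at its end, in the units of the state.
- sense(): the state, without advancing time (a new reading comes with each control period).
- snapshot(name): name is "side" or "top" or "wrist"; returns the picture (480x640x3 uint8, red, green, blue); there is no depth.
- camera_info(name): a dict with "fov_y" (degrees; the focal length in pixels is half the picture's height over the tangent of half this angle, whatever the lens; pixels are square), "cx", "cy" (the principal point, pixels), "camera_from_world" (4x4, takes a point from world to camera coordinates); the wrist camera has in their place "T_tool_cam" (4x4, takes a point from camera to tool coordinates, whose origin is the TCP and whose axes are the flange's). Camera axes: x right, y up, looking along -z (the intrinsics and any distortion apply to the point x, -y, -z); pixel columns grow to the right and rows downward; lengths in m; the calibration is good to about 2 mm. A picture is of the moment at which its call begins: read the wrist's pose just before it. camera_info takes no time and is no camera call.
- sign_off(): hands the job in, once; it reports no verdict.
The state is a dict: "t": time; "joint_positions": joint angles; "qd": joint speeds; "tau": joint torques, N m; "tool_pos": TCP position; "ee_rot": TCP orientation; "wrist_force": force on the tool from outside, world axes, zero at the start; "torque": the same for the moment, N m; "width": opening from 0.0 (shut) to 1.0 (fully open).
Only numpy, scipy, OpenCV 4.12 (cv2) and the standard library are available. Lean on these libraries where they do the work, as an engineer would, in place of code of your own. Each camera call takes 0.05 s, during which the arm holds its last target. There are 200 camera calls.

TASK

Close the tailstock on the shaft blank lying in the brass cradle: hold the orange release bar up and slide the carriage so that its spring nose gently pushes the shaft home against the headstock and presses in until the edge of the barrel stands within the green band. Then let the bar go and work the carriage along until the pawl drops fully into the nearest notch, still in the green, never forcing the carriage against an engaged pawl and leaving the spanner, bottle and screw bin alone.

Things in the scene. Friction and masses are not known exactly. Their poses are not given: they have to be found in the camera images.
- bed: Dark steel bed plate, 150 x 640 x 16 mm, on the work surface; origin on the surface, z up. Its y axis is the sliding direction, +y from tailstock to headstock; the plate spans y = -230 to +410 mm, x = -75 to +75 mm. Fixed, at a different place and yaw each time. A notched strip with bright teeth lies along it at x = +46 mm, bolted through slotted holes, so its teeth may stand anywhere within a pitch.
- carriage (a joint): Aluminium tailstock carriage on the bed's guideway, 70 x 84 mm, top of its block 100 mm above the work surface. Sliding position in m, 0 at the rear end, growing towards the headstock (bed +y) up to 0.200; the carriage's centre is at bed y = -0.170 + this value. It drags by itself: about 9 N to slide, and it stays where it is left. It starts in the strip's parking gap at 0.010 to 0.034.
- release_bar (a joint): Height in m of the U-shaped release bar (bail) astride the carriage, above its lowest position. 0 = fully down, pawl wholly in a notch; about 0.0065 to 0.0075 = pawl resting on top of a tooth; above 0.0085 the pawl is clear of the teeth; hard stop at 0.018. A spring pulls it down: lifting takes about 7 N at 0 and 9 N at 0.018. Let go, it drops by itself, in a notch within 0.1 s.
- bar_grip (a point): Middle of the release bar's orange grip sleeve: 14 mm diameter, 60 mm long, horizontal, lying across the sliding direction (along bed x), 135 mm above the work surface when fully down. It moves with bar and carriage. 28 mm of free height below the sleeve, above the carriage's block; nothing beside it along the sliding direction at this height. A carriage pushed by this bar slides.
- pawl: Brown steel pawl under the bar's leg, 46 mm to bed +x of the grip, 4.5 mm long in the sliding direction; origin mid lower end. It drops between the strip's square teeth: 8 mm high, 11.5 mm long, 18 mm pitch, notches 6.5 mm wide; behind them a toothless gap 60 mm long (parking). Where the notches are is not given: feel or look for them. Over 24 N against a tooth bruises the pawl.
- nose (a joint): How far in m the steel spring nose (15 mm diameter) is pushed back into the barrel on the carriage's front: 0 = fully out, hard stop at 0.036. The spring presses with 4 N at 0, growing to 7.6 N at 0.036. Painted green from 3 to 33 mm and red beyond: the barrel's edge is within the green when the value is 0.003 to 0.033.
- nose_tip (a point): Rounded tip of the spring nose, 75 mm above the work surface, on the shaft's axis line; 105 mm ahead (bed +y) of the release bar when fully out.
- shaft: Loose grey steel shaft blank, 18 mm diameter, 110 mm long, about 0.2 kg, lying along bed y in two brass V rests. Origin at its centre, y axis along it. It starts 6 to 22 mm short of the seat and slides along the rests at 1 to 3 N.
- head: Headstock with aluminium gear housing, handwheel and the shaft cradle, bolted on the bed at a different place along it each time. Origin on the work surface level right below the seat face, axes parallel to the bed's.
- seat (a point): Centre of the headstock's flat seat face, 75 mm above the work surface. The face looks to bed -y; the shaft is home when its end touches it: shaft centre 55 mm from this point. Over 20 N on the seat harms the shaft.
- spanner: Bystander: steel spanner, 160 mm long, on the work surface on the robot's side of the bed. Leave alone.
- oil_bottle: Bystander: yellow oil bottle with red cap, 52 mm diameter, 120 mm high, beyond the bed. Leave alone.
- screw_bin: Bystander: blue open bin of screws, 100 x 130 x 50 mm, beyond the bed. Leave alone.
Not all that is in view belongs to the job. What is shaped like the shaft but blue or pink is not meant.

How it is judged:
By the outcome, as a careful person would: the job done as asked, in the order asked, and still so for the second after the job is handed in, with the robot touching nothing.
It also fails if it takes over 42 s, if anything falls off the work surface, if the arm or the gripper's body presses on something with over 40 N, if the wrist force passes 120 N, or if a joint passes its speed limit or range.

## Working session

There is one attempt and no reset: what is moved stays moved. The work goes in short steps, Python scripts to look and compute and a tool call to move; the robot and the scene stay as the last step left them, time stands still between calls to the robot, and variables do not carry over. Pictures are saved under pics/ and viewed, about 8 in all and at most 12, crops included, and the job is handed in when it is done.

Besides the shell and the picture viewer there is one more tool, called after "Emit:" by a JSON object that holds its "fn" and its "kwargs". carry_out: Moves the arm, as the interface text tells. Its arguments: {"type":"object","properties":{"plan":{"type":"array"}},"required":["plan"]}

```bash
mkdir -p pics; ls; python3 - <<'E'
from workcell import *
import cv2,json
s=sense();print(s)
for n in("side","top","wrist"):
    i=camera_info(n);print(n,i)
a=snapshot("side");b=snapshot("top")
cv2.imwrite("pics/side0.png",a[:,:,::-1]);cv2.imwrite("pics/top0.png",b[:,:,::-1])
E
```

```text
pics
{'t': 0.0, 'joint_positions': array([ 1.05791501e+00,  2.21221541e-01,  1.52760691e+00, -1.51273071e-05,
        1.39470420e+00, -1.26084996e-01]), 'qd': array([-6.80079487e-04,  2.42756068e-05,  5.85981672e-04,  4.21124680e-04,
        3.88951302e-05, -8.25914829e-04]), 'tau': array([-2.23700292e-03, -4.94612074e+01, -3.87383580e+01,  6.95911213e-02,
        5.73146960e-02, -1.51158456e-04]), 'tool_pos': array([0.23547301, 0.57831   , 0.2384423 ]), 'ee_rot': array([ 1.92193408e-01,  9.81356588e-01, -9.23252675e-04, -2.97584432e-04]), 'wrist_force': array([0.36575857, 0.78648333, 0.0472951 ]), 'torque': array([ 0.00363116, -0.03920576, -0.00374624]), 'width': 0.9994334607868983}
side {'fov_y': 51.8238421872157, 'cx': 324.1328973293993, 'cy': 241.79269776574102, 'camera_from_world': array([[-0.73660405, -0.67591919, -0.02340354,  0.44314918],
       [ 0.37194287, -0.43375225,  0.82068111, -0.27763629],
       [-0.56486545,  0.59581225,  0.57090699, -0.53731066],
       [ 0.        ,  0.        ,  0.        ,  1.        ]])}
top {'fov_y': 45.46831660533016, 'cx': 319.9525453431217, 'cy': 240.16652368055063, 'camera_from_world': array([[-0.00474734, -0.99996006, -0.00757235,  0.05172541],
       [ 0.98477282, -0.00599093,  0.17374293, -0.57692135],
       [-0.17378136, -0.00663223,  0.98476193, -1.12870946],
       [ 0.        ,  0.        ,  0.        ,  1.        ]])}
wrist {'fov_y': 71.15221925480454, 'cx': 321.2298173676324, 'cy': 241.67355793197407, 'T_tool_cam': array([[ 1.11055253e-03,  9.65196367e-01,  2.61523878e-01,
         7.09543316e-02],
       [ 9.99999309e-01, -1.17303761e-03,  8.28217724e-05,
        -1.60356385e-04],
       [ 3.86716618e-04,  2.61523606e-01, -9.65197003e-01,
        -1.44669589e-01],
       [ 0.00000000e+00,  0.00000000e+00,  0.00000000e+00,
         1.00000000e+00]])}
```

View pics/side0.png

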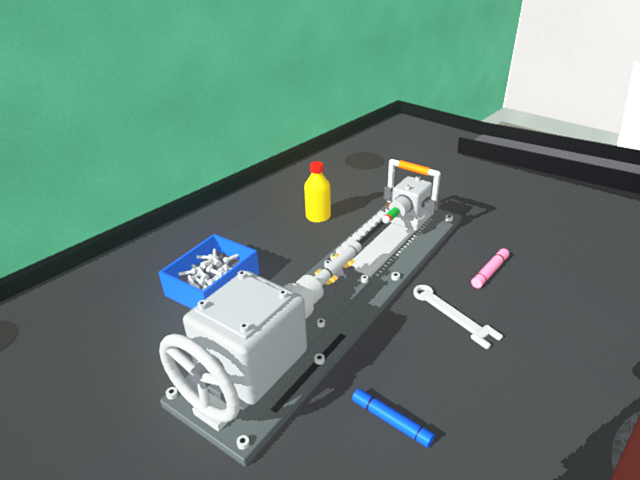

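View pics/top0.png

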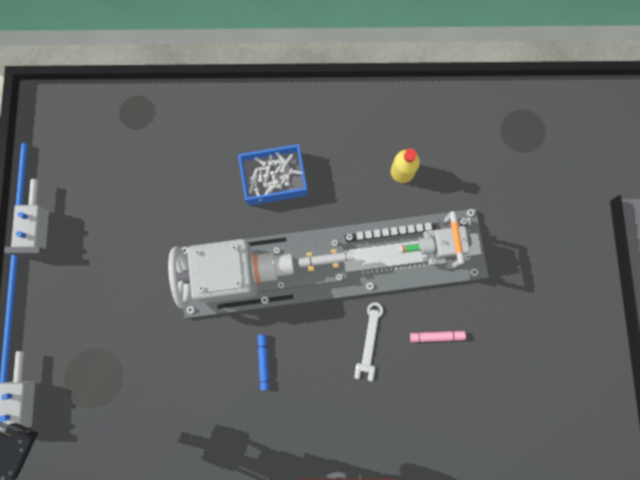

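The side view shows the orange grip at about (414,168), and the top view shows it at (457,236). The headstock is on the left of the top view, so bed +y points to world +y and the strip is on the far side.

Things that could be mistaken for the targets:
- **Shaft:** the grey bar in the cradle at top (320,261) is the one I want. The pink bar (437,337) and blue bar (263,362) are decoys.
- **Orange:** the grip at (457,236) is the one I want. The orange collar at (256,266) and the brass rests at (310,262) and (335,259) are not.

Next I'll measure the grip and the bed.

```bash
cat > h.py <<'E'
import numpy as np,cv2
from workcell import *
from scipy.spatial.transform import Rotation as R
def ray(name,px,st=None):
    i=camera_info(name);f=240/np.tan(np.radians(i["fov_y"]/2))
    d=np.array([(px[0]-i["cx"])/f,-(px[1]-i["cy"])/f,-1])
    if name=="wrist":
        T=np.eye(4);T[:3,:3]=R.from_quat(st["ee_rot"]).as_matrix();T[:3,3]=st["tool_pos"];T=T@i["T_tool_cam"]
    else:T=np.linalg.inv(i["camera_from_world"])
    return T[:3,3],T[:3,:3]@d
def on(name,px,z,st=None):
    o,d=ray(name,px,st);return o+d*(z-o[2])/d[2]
def proj(name,p,st=None):
    i=camera_info(name);f=240/np.tan(np.radians(i["fov_y"]/2))
    if name=="wrist":
        T=np.eye(4);T[:3,:3]=R.from_quat(st["ee_rot"]).as_matrix();T[:3,3]=st["tool_pos"];M=np.linalg.inv(T@i["T_tool_cam"])
    else:M=i["camera_from_world"]
    c=M[:3,:3]@p+M[:3,3];return i["cx"]+f*c[0]/-c[2],i["cy"]-f*c[1]/-c[2]
def tri(r1,r2):
    A=np.stack([r1[1],-r2[1]],1);t=np.linalg.lstsq(A,r2[0]-r1[0],rcond=None)[0]
    a=r1[0]+r1[1]*t[0];b=r2[0]+r2[1]*t[1];return (a+b)/2,np.linalg.norm(a-b)
def orange(im):
    h=cv2.cvtColor(im,cv2.COLOR_RGB2HSV);m=cv2.inRange(h,(8,160,120),(18,255,255))
    n,l,s,c=cv2.connectedComponentsWithStats(m);return m,[(s[k],c[k]) for k in range(1,n) if s[k,4]>25],l
E
python3 - <<'E'
from h import *
P={}
for n in("side","top"):
    im=cv2.imread(f"pics/{n}0.png")[:,:,::-1].copy()
    m,L,l=orange(im)
    for s,c in L:print(n,s,c)
    s,c=max(L,key=lambda q:q[0][4]);P[n]=c
print("grip tri",tri(ray("side",P["side"]),ray("top",P["top"])), "on z .135",on("top",P["top"],.137))
# bed: dark plate corners by eye in top
for c in((476,209),(487,275),(189,317)):print(c,on("top",c,.016))
cv2.imwrite("pics/crop.png",cv2.resize(cv2.imread("pics/top0.png")[195:330,160:500],None,fx=2.3,fy=2.3,interpolation=cv2.INTER_CUBIC))
E
```

```text
side [400 160  30   9  34] [415.20588235 164.05882353]
side [398 166  30  10  45] [411.95555556 170.26666667]Traceback (most recent call last):
  File "<stdin>", line 7, in <module>
ValueError: max() iterable argument is empty
```

```bash
sed -i 's/(8,160,120),(18,255,255)/(6,120,120),(22,255,255)/' h.py
python3 - <<'E'
from h import *
P={}
for n,(x0,y0,x1,y1) in dict(side=(385,150,445,185),top=(430,200,480,270)).items():
    im=cv2.imread(f"pics/{n}0.png")[:,:,::-1].copy()
    m,_,_=orange(im);k=np.zeros_like(m);k[y0:y1,x0:x1]=m[y0:y1,x0:x1]
    ys,xs=np.nonzero(k);r=cv2.minAreaRect(np.stack([xs,ys],1).astype(np.float32));print(n,len(xs),r);P[n]=r[0]
    if n=="top":
        print(im[236,457],im[265,256]); e=cv2.boxPoints(r);print([on("top",q,.137).round(4) for q in e])
print("grip tri",tri(ray("side",P["side"]),ray("top",P["top"])), "on z .137",on("top",P["top"],.137))
im=cv2.imread("pics/top0.png")
for c in((476,209),(487,275),(189,317)):print(c,on("top",c,.016))
cv2.imwrite("pics/crop.png",cv2.resize(im[195:330,160:500],None,fx=2.3,fy=2.3,interpolation=cv2.INTER_CUBIC))
E
```

```text
side 141 ((413.40972900390625, 167.3460235595703), (30.50098419189453, 8.540274620056152), 14.620874404907227)
top 172 ((455.9710693359375, 236.81214904785156), (29.575124740600586, 6.538459777832031), 81.25383758544922)
[246 169  98] [168 122  95]
[array([ 0.5944, -0.2019,  0.137 ]), array([ 0.5963, -0.2143,  0.137 ]), array([ 0.5396, -0.2202,  0.137 ]), array([ 0.5378, -0.2079,  0.137 ])]
grip tri (array([ 0.56767313, -0.21100698,  0.13581468]), np.float64(0.0013522437338348628)) on z .137 [ 0.56687467 -0.21107115  0.137     ]
(476, 209) [ 0.64890778 -0.28490743  0.016     ]
(487, 275) [ 0.50714079 -0.30052298  0.016     ]
(189, 317) [0.42306738 0.32135558 0.016     ]
```

View pics/crop.png

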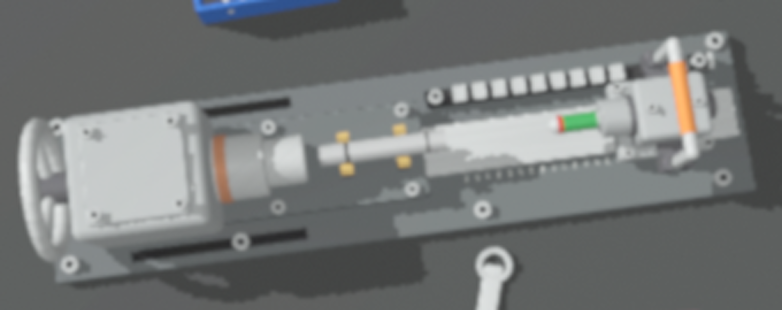

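The crop confirms the choice: the orange sleeve on the white bail, at crop (682,97), astride the carriage. The nine teeth of the strip are on its far side. The grip works out at about (0.567, -0.211, 0.136), the height it should have. Next I'll work out the move to above it.

```bash
cat >> h.py <<'E'
def to(target,yaw=None,st=None):
    "tool-frame shift mm to target, after turning so that tool y is at yaw deg (tool down)"
    st=st or sense();M=R.from_quat(st["ee_rot"])
    if yaw is not None:
        a=np.radians(yaw);y=np.array([np.cos(a),np.sin(a),0]);z=np.array([0,0,-1.]);G=R.from_matrix(np.stack([np.cross(y,z),y,z],1))
        rv=np.degrees((M.inv()*G).as_rotvec());M=G
    else: rv=np.zeros(3)
    return rv.round(2),(M.inv().apply(np.array(target)-st["tool_pos"])*1000).round(1)
E
python3 -c "
from h import *
print(to([.567,-.211,.26],97))"
```

```text
(array([ -0.1 ,  -0.04, -29.16]), array([-232.8, -823.9,  -21.5]))
```

Emit:
{"fn": "carry_out", "kwargs": {"plan": [[0,0,-6,0,0,-7.3,0],[0,0,-6,0,0,-7.3,0],[0,0,-6,0,0,-7.3,0],[0,0,-4,0,0,-7.3,0],[-14,-50,0,0,0,0,0],[-14,-50,0,0,0,0,0],[-14,-50,0,0,0,0,0],[-14,-50,0,0,0,0,0],[-14,-50,0,0,0,0,0],[-14,-50,0,0,0,0,0],[-14,-50,0,0,0,0,0],[-14,-50,0,0,0,0,0],[-14,-50,0,0,0,0,0],[-14,-50,0,0,0,0,0],[-14,-50,0,0,0,0,0],[-14,-50,0,0,0,0,0],[-14,-50,0,0,0,0,0],[-14,-50,0,0,0,0,0],[-14,-50,0,0,0,0,0],[-14,-50,0,0,0,0,0]]}}

```text
t: 2.1
tool_pos: [0.5444, -0.1614, 0.2611]
ee_rot: [-0.061, 0.998, 0.0, -0.0]
wrist_force: [1.0, 0.3, 1.5]
width: 0.998
```

```bash
python3 - <<'E'
from h import *
print(to([.567,-.211,.26],97))
s=sense();a=snapshot("wrist");print(s["t"],s["tool_pos"],s["ee_rot"],s["wrist_force"])
cv2.imwrite("pics/w1.png",a[:,:,::-1])
m,L,l=orange(a)
for q in L:print(q, on("wrist",q[1],.137,s))
E
```

```text
(array([ 0.03, -0.02,  0.02]), array([-16.3, -52. ,   1.1]))
2.1 [ 0.54444016 -0.16136711  0.26109378] [-6.11845333e-02  9.98126431e-01  2.09915142e-04 -1.89884507e-04] [1.02015098 0.26107541 1.53473891]
(array([490, 220,  17,  10,  55], dtype=int32), array([497.01818182, 224.81818182])) [ 0.51417031 -0.02043149  0.137     ]
(array([538, 220,  19,   9,  60], dtype=int32), array([544.68333333, 224.26666667])) [0.50891211 0.01813911 0.137     ]
(array([251, 224,  10,  69, 453], dtype=int32), array([255.24282561, 257.62472406])) [ 0.56673046 -0.21480064  0.137     ]
(array([268, 270,   2,  21,  36], dtype=int32), array([268.52777778, 279.69444444])) [ 0.58512803 -0.20207931  0.137     ]
(array([ 116,  291,   35,   60, 1007], dtype=int32), array([129.45183714, 320.72194638])) [ 0.63910902 -0.3212258   0.137     ]
(array([493, 291,  34,  60, 996], dtype=int32), array([513.03614458, 320.94879518])) [0.59735364 0.0161884  0.137     ]
(array([ 293,  361,  347,   19, 5258], dtype=int32), array([479.87542792, 371.5292887 ])) [ 6.51653614e-01 -2.30189009e-04  1.37000000e-01]
(array([468, 464,  19,  16, 203], dtype=int32), array([476.04926108, 471.79310345])) [0.76755771 0.02491714 0.137     ]
```

View pics/w1.png

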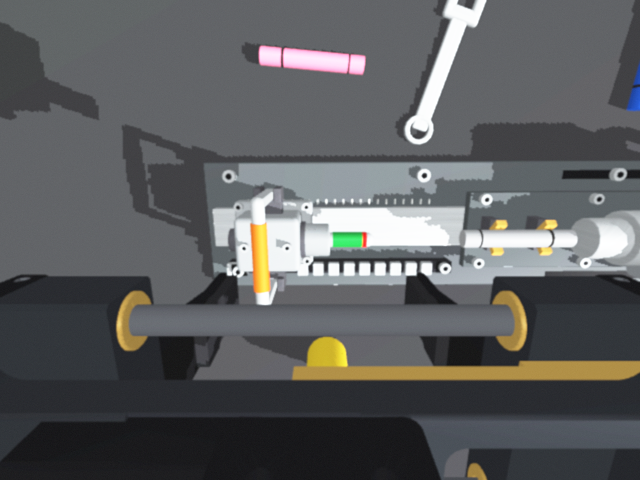

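The wrist view shows the sleeve centred near (260,257), the shaft at (464..576,238), the nose's red tip at (366,240), and the teeth along row 268 between columns 300 and 432. The bed lies almost along the image rows, so yaw 97 is right. Now the numbers.

```bash
python3 - <<'E'
from h import *
s=sense();a=cv2.imread("pics/w1.png")[:,:,::-1].copy()
s["tool_pos"]=np.array([0.54444016,-0.16136711,0.26109378]);s["ee_rot"]=np.array([-6.11845333e-02,9.98126431e-01,2.09915142e-04,-1.89884507e-04])
h=cv2.cvtColor(a,cv2.COLOR_RGB2HSV);k=cv2.inRange(h,(5,90,120),(22,255,255))[200:300,235:285]
ys,xs=np.nonzero(k);r=cv2.minAreaRect(np.stack([xs+235,ys+200],1).astype(np.float32));print("sleeve",r)
g=on("wrist",r[0],.137,s);print("grip",g)
for q in cv2.boxPoints(r):print(on("wrist",q,.135,s).round(4))
a7=np.radians(97);u=np.array([np.cos(a7),np.sin(a7),0])
Y=lambda px,z:1000*(on("wrist",px,z,s)-g)@u
g8=cv2.cvtColor(a,cv2.COLOR_RGB2GRAY)
# bed edge slope
e=[(x,150+np.argmax(np.diff(g8[150:175,x].astype(int)))) for x in list(range(230,480,25))];print(e)
print("strip row",[int(v) for v in g8[266:271,290:450].mean(0)])
print("shaft row",[int(v) for v in g8[236:241,455:470].mean(0)],[int(v) for v in g8[236:241,560:610].mean(0)])
for px,z in(((366,240),.075),((464,238),.079),((576,238),.079)):print(px,Y(px,z))
E
```

```text
sleeve ((259.7646179199219, 257.2630920410156), (69.39299011230469, 17.140235900878906), 86.8201675415039)
grip [ 0.56594304 -0.21105206  0.137     ]
[ 0.5382 -0.2222  0.135 ]
[ 0.5357 -0.2082  0.135 ]
[ 0.5967 -0.1999  0.135 ]
[ 0.5994 -0.2147  0.135 ]
[(230, np.int64(169)), (255, np.int64(162)), (280, np.int64(162)), (305, np.int64(162)), (330, np.int64(161)), (355, np.int64(161)), (380, np.int64(161)), (405, np.int64(161)), (430, np.int64(161)), (455, np.int64(161))]
strip row [242, 242, 242, 241, 242, 243, 243, 246, 249, 250, 252, 252, 252, 252, 251, 251, 253, 246, 153, 58, 46, 52, 109, 216, 253, 254, 252, 252, 252, 252, 251, 251, 248, 188, 84, 48, 50, 82, 184, 248, 253, 253, 252, 252, 252, 251, 251, 253, 246, 139, 48, 46, 59, 127, 228, 253, 253, 252, 252, 252, 251, 251, 252, 248, 191, 86, 48, 56, 102, 198, 249, 253, 252, 252, 252, 252, 251, 251, 253, 246, 140, 49, 48, 79, 156, 236, 253, 253, 252, 252, 251, 251, 251, 251, 249, 195, 89, 49, 67, 122, 211, 250, 253, 253, 252, 252, 252, 251, 251, 253, 246, 143, 51, 61, 105, 175, 236, 252, 253, 252, 252, 252, 252, 251, 252, 249, 198, 92, 59, 94, 149, 214, 250, 253, 253, 252, 252, 252, 251, 251, 252, 244, 149, 72, 61, 50, 33, 37, 76, 143, 219, 250, 250, 214, 140, 105, 125, 190, 242, 250]
shaft row [208, 208, 206, 193, 162, 144, 140, 142, 141, 145, 179, 230, 246, 247, 247] [248, 248, 248, 248, 248, 248, 248, 248, 248, 248, 248, 248, 248, 248, 248, 248, 241, 200, 153, 146, 147, 148, 148, 149, 149, 149, 150, 150, 150, 149, 151, 150, 150, 150, 150, 150, 150, 150, 154, 182, 233, 251, 252, 252, 252, 253, 252, 252, 252, 252]
(366, 240) 97.29197799672212
(464, 238) 195.22139648742754
(576, 238) 307.82732824112924
```

Emit:
{"fn": "carry_out", "kwargs": {"plan": [[-8,-26,0,0,0,0,0],[-7,-26,0,0,0,0,0],[0,0,20,0,0,0,0],[0,0,30,0,0,0,0],[0,0,30,0,0,0,0],[0,0,20,0,0,0,0],[0,0,0,0,0,0,0]]}}

```text
t: 2.85
tool_pos: [0.5628, -0.2075, 0.1571]
ee_rot: [-0.061, 0.998, 0.002, -0.003]
wrist_force: [-0.4, 0.5, -0.2]
width: 1.002
```

```bash
python3 - <<'E'
from h import *
s=dict(tool_pos=np.array([0.54444016,-0.16136711,0.26109378]),ee_rot=np.array([-6.11845333e-02,9.98126431e-01,2.09915142e-04,-1.89884507e-04]))
a7=np.radians(97);u=np.array([np.cos(a7),np.sin(a7),0])
g=np.array([.566,-.211,.135])
F=np.array([308,323.4,339,354.5,370,385.5,401,416.6])+.0
for z in(.020,.024,.03,.036,.04):
    Y=np.array([1000*(on("wrist",(f,268),z,s)-g)@u for f in F]);print(z,Y.round(1),np.polyfit(range(8),Y,1), "x",on("wrist",(340,268),z,s)-g)
st=sense();print(to([.566,-.211,.133],97))
a=snapshot("wrist");cv2.imwrite("pics/w2.png",a[:,:,::-1])
E
```

```text
0.02 [ 35.5  54.3  73.3  92.1 111.  129.8 148.7 167.7] [18.87649555 35.47064061] x [ 0.04159579  0.08013424 -0.115     ]
0.024 [ 35.7  54.2  73.   91.7 110.4 129.  147.7 166.5] [18.68077762 35.63789343] x [ 0.04021073  0.07972531 -0.111     ]
0.03 [ 35.9  54.2  72.7  91.1 109.4 127.8 146.2 164.7] [18.38720073 35.88877265] x [ 0.03813313  0.07911192 -0.105     ]
0.036 [ 36.2  54.2  72.4  90.4 108.5 126.6 144.7 162.9] [18.09362384 36.13965186] x [ 0.03605553  0.07849853 -0.099     ]
0.04 [ 36.4  54.1  72.1  90.  107.9 125.8 143.7 161.6] [17.89790591 36.30690468] x [ 0.03467046  0.0780896  -0.095     ]
(array([ 0.26, -0.38,  0.04]), array([-2.7, -3.8, 24.1]))
```

View pics/w2.png

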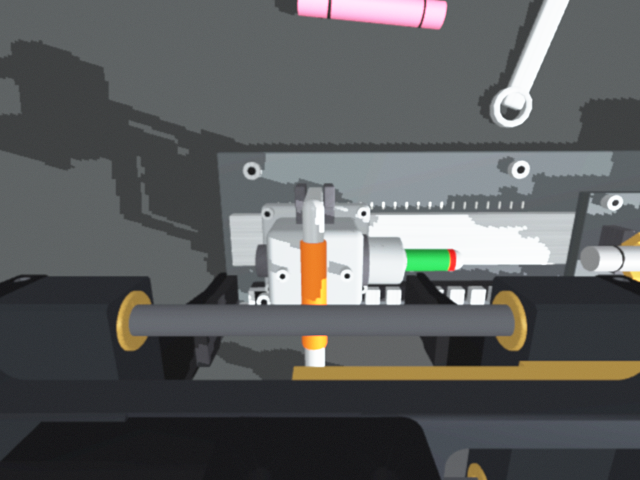

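The sleeve is centred at column 314, between both fingers and 4 mm to tool -y, which agrees with the numbers. I'll finish the approach and grip.

Emit:
{"fn": "carry_out", "kwargs": {"plan": [[-1.5,-2,0,0,0,0,0],[-1,-2,0,0,0,0,0],[0,0,8,0,0,0,0],[0,0,8,0,0,0,0],[0,0,7,0,0,0,0],[0,0,0,0,0,0,0],[0,0,0,0,0,0,150],[0,0,0,0,0,0,180],[0,0,0,0,0,0,180],[0,0,0,0,0,0,180]]}}

```text
t: 3.9
tool_pos: [0.5687, -0.2128, 0.1389]
ee_rot: [-0.061, 0.998, -0.0, 0.0]
wrist_force: [0.3, -0.1, -0.1]
width: 0.72
```

```bash
python3 - <<'E'
from h import *
st=sense();print(st["width"]*87,st["wrist_force"],st["tool_pos"],to([.566,-.211,.133],97))
E
```

```text
62.63786668195961 [ 0.33240577 -0.12367224 -0.11257397] [ 0.56866569 -0.21283011  0.138916  ] (array([-0.02,  0.03,  0.04]), array([2.4, 2.1, 5.9]))
```

Emit:
{"fn": "carry_out", "kwargs": {"plan": [[2,2,3,0,0,0,180],[0,0,3,0,0,0,180],[0,0,0,0,0,0,180],[0,0,0,0,0,0,180],[0,0,0,0,0,0,190],[0,0,0,0,0,0,255],[0,0,0,0,0,0,255],[0,0,0,0,0,0,255],[0,0,0,0,0,0,255],[0,0,0,0,0,0,255],[0,0,0,0,0,0,255]]}}

```text
t: 5.0
tool_pos: [0.5663, -0.2111, 0.1326]
ee_rot: [-0.061, 0.998, -0.0, 0.0]
wrist_force: [0.9, -0.7, 0.3]
width: 0.149
```

The grip closed at 13 mm on the 14 mm sleeve. Next I'll lift it 12 mm.

Emit:
{"fn": "carry_out", "kwargs": {"plan": [[0,0,0,0,0,0,255],[0,0,-3,0,0,0,255],[0,0,-3,0,0,0,255],[0,0,-3,0,0,0,255],[0,0,-3,0,0,0,255],[0,0,0,0,0,0,255],[0,0,0,0,0,0,255]]}}

```text
t: 5.7
tool_pos: [0.5662, -0.2111, 0.1438]
ee_rot: [-0.061, 0.998, 0.0, -0.0]
wrist_force: [3.9, -3.6, -8.9]
width: 0.153
```

The bar is up about 11 mm, with 9 N of spring load on the wrist. Now I'll slide toward the shaft.

Emit:
{"fn": "carry_out", "kwargs": {"plan": [[0,1,0,0,0,0,255],[0,2,0,0,0,0,255],[0,3,0,0,0,0,255],[0,4,0,0,0,0,255],[0,5,0,0,0,0,255],[0,6,0,0,0,0,255],[0,6,0,0,0,0,255],[0,6,0,0,0,0,255],[0,6,0,0,0,0,255],[0,6,0,0,0,0,255],[0,5,0,0,0,0,255],[0,4,0,0,0,0,255],[0,3,0,0,0,0,255],[0,2,0,0,0,0,255],[0,1,0,0,0,0,255],[0,0,0,0,0,0,255]]}}

```text
t: 7.3
tool_pos: [0.5588, -0.1531, 0.1442]
ee_rot: [-0.061, 0.998, -0.001, 0.0]
wrist_force: [3.3, -6.9, -7.9]
width: 0.15
```

```bash
python3 - <<'E'
from h import *
s=sense();a7=np.radians(97);u=np.array([np.cos(a7),np.sin(a7),0]);v=np.array([u[1],-u[0],0])
print(s["t"],"fy",s["wrist_force"]@u,"fx",s["wrist_force"]@v,s["wrist_force"][2],"travel",(s["tool_pos"]-[.5662,-.2111,0])@u,(s["tool_pos"]-[.5662,-.2111,0])@v,s["tool_pos"][2])
a=snapshot("wrist");cv2.imwrite("pics/w3.png",a[:,:,::-1])
print(repr(s["tool_pos"]),repr(s["ee_rot"]))
E
```

```text
7.3 fy -7.235157494560935 fx 2.3885764056962016 -7.8919541438378 travel 0.05849910527012703 -0.0002322383346057316 0.14421704228530147
array([ 0.55884025, -0.15306524,  0.14421704]) array([-6.12358606e-02,  9.98122349e-01, -1.39463131e-03,  2.38791301e-05])
```

View pics/w3.png

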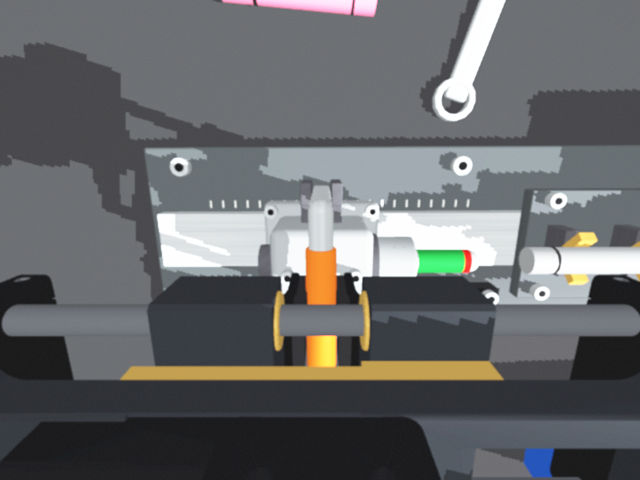

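The nose tip at (476,262) is about 30 mm short of the shaft's rear end at (522,260), as predicted. Tooth geometry gives notches at travels of about 93.7, 111.7 and 129.8 mm (±2). I'll go on gently.

Emit:
{"fn": "carry_out", "kwargs": {"plan": [[0,1,0,0,0,0,255],[0,3,0,0,0,0,255],[0,3,0,0,0,0,255],[0,3,0,0,0,0,255],[0,3,0,0,0,0,255],[0,3,0,0,0,0,255],[0,3,0,0,0,0,255],[0,2,0,0,0,0,255],[0,2,0,0,0,0,255],[0,1,0,0,0,0,255],[0,1,0,0,0,0,255],[0,1,0,0,0,0,255],[0,1,0,0,0,0,255],[0,1,0,0,0,0,255],[0,1,0,0,0,0,255],[0,1,0,0,0,0,255],[0,1,0,0,0,0,255],[0,1,0,0,0,0,255],[0,1,0,0,0,0,255]]}}

```text
t: 9.25
tool_pos: [0.5547, -0.1206, 0.1442]
ee_rot: [-0.061, 0.998, -0.002, -0.0]
wrist_force: [3.8, -10.2, -7.9]
width: 0.149
```

```bash
cat >> h.py <<'E'
def rep():
    s=sense();a7=np.radians(97);u=np.array([np.cos(a7),np.sin(a7),0]);v=np.array([u[1],-u[0],0]);f=s["wrist_force"];d=(s["tool_pos"]-[.5662,-.2111,0])
    print("t %.2f F along %.1f across %.1f z %.1f travel %.1f across %.1f z %.1f w %.1f"%(s["t"],f@u,f@v,f[2],1e3*d@u,1e3*d@v,1e3*s["tool_pos"][2],87*s["width"]));return s
def nose(name):
    s=rep();a=snapshot("wrist");cv2.imwrite("pics/%s.png"%name,a[:,:,::-1])
    h=cv2.cvtColor(a,cv2.COLOR_RGB2HSV);k=cv2.inRange(h,(45,120,60),(80,255,255));k[:200]=0;k[330:]=0
    n,l,st,c=cv2.connectedComponentsWithStats(k)
    for i in range(1,n):
        if st[i,4]>20:
            x,y,w,hh,_=st[i];p=on("wrist",(x,c[i][1]),.0815,s);q=on("wrist",(x+w,c[i][1]),.0815,s);print("green",st[i],"len mm %.1f"%(1e3*np.linalg.norm(q-p)))
E
python3 -c "
from h import *
nose('w4')"
```

```text
t 9.25 F along -10.6 across 2.5 z -7.9 travel 91.2 across -0.4 z 144.2 w 13.0
green [ 418  250   47   23 1028] len mm 30.5
```

Emit:
{"fn": "carry_out", "kwargs": {"plan": [[0,1,0,0,0,0,255],[0,1,0,0,0,0,255],[0,1,0,0,0,0,255],[0,1,0,0,0,0,255],[0,1,0,0,0,0,255],[0,1,0,0,0,0,255],[0,1,0,0,0,0,255],[0,1,0,0,0,0,255],[0,1,0,0,0,0,255],[0,1,0,0,0,0,255],[0,1,0,0,0,0,255],[0,1,0,0,0,0,255],[0,1,0,0,0,0,255],[0,1,0,0,0,0,255],[0,1,0,0,0,0,255]]}}

```text
t: 10.8
tool_pos: [0.553, -0.1067, 0.1444]
ee_rot: [-0.061, 0.998, -0.003, -0.0]
wrist_force: [3.9, -13.1, -8.0]
width: 0.151
```

```bash
python3 -c "
from h import *
nose('w5')"
```

```text
t 10.80 F along -13.5 across 2.2 z -8.0 travel 105.2 across -0.4 z 144.4 w 13.1
green [ 417  249   47   24 1029] len mm 30.5
```

Emit:
{"fn": "carry_out", "kwargs": {"plan": [[0,1,0,0,0,0,255],[0,1,0,0,0,0,255],[0,1,0,0,0,0,255],[0,1,0,0,0,0,255],[0,1,0,0,0,0,255],[0,1,0,0,0,0,255],[0,1,0,0,0,0,255],[0,1,0,0,0,0,255],[0,1,0,0,0,0,255],[0,1,0,0,0,0,255],[0,0,0,0,0,0,255]]}}

```text
t: 11.95
tool_pos: [0.5517, -0.0971, 0.1444]
ee_rot: [-0.061, 0.998, -0.003, -0.0]
wrist_force: [2.6, -13.7, -7.6]
width: 0.152
```

```bash
python3 -c "
from h import *
nose('w6')"
```

```text
t 11.95 F along -14.0 across 0.9 z -7.6 travel 114.9 across -0.5 z 144.4 w 13.2
green [418 250  31  23 693] len mm 20.1
```

With the barrel edge in the green, compression is about 13 mm (20 mm of green still showing) and the force along is 14 N. The nearest notch is about 3 mm back, where the nose would be pressed in about 10 mm and the spring helps instead of resisting. I'll lower the bar nearly onto the tooth, then let go.

Emit:
{"fn": "carry_out", "kwargs": {"plan": [[0,0,1,0,0,0,255],[0,0,1,0,0,0,255],[0,0,1,0,0,0,255],[0,0,0,0,0,0,255],[0,0,0,0,0,0,255]]}}

```text
t: 12.5
tool_pos: [0.5517, -0.0971, 0.1414]
ee_rot: [-0.061, 0.998, -0.003, -0.0]
wrist_force: [3.1, -12.5, -8.3]
width: 0.151
```

```bash
cat >> h.py <<'E'
def bar(name):
    s=rep();a=snapshot("wrist");cv2.imwrite("pics/%s.png"%name,a[:,:,::-1])
    h=cv2.cvtColor(a,cv2.COLOR_RGB2HSV);k=cv2.inRange(h,(5,120,100),(22,255,255))[215:300,285:365]
    ys,xs=np.nonzero(k);print("sleeve near end row",ys.min()+215 if len(ys) else None,"cols at row 260:",[int(v)+285 for v in np.nonzero(k[45])[0][[0,-1]]])
E
python3 -c "
from h import *
bar('w7')"
```

```text
t 12.50 F along -12.8 across 1.6 z -8.3 travel 114.9 across -0.5 z 141.4 w 13.2
sleeve near end row 247 cols at row 260: [306, 335]
```

Emit:
{"fn": "carry_out", "kwargs": {"plan": [[0,0,0,0,0,0,196],[0,0,0,0,0,0,196],[0,0,0,0,0,0,196],[0,0,0,0,0,0,196]]}}

```text
t: 12.95
tool_pos: [0.5513, -0.0943, 0.1416]
ee_rot: [-0.061, 0.998, -0.0, -0.001]
wrist_force: [-1.3, -5.3, -1.6]
width: 0.231
```

```bash
python3 -c "
from h import *
bar('w8');nose('w8')"
```

```text
t 12.95 F along -5.1 across -1.9 z -1.6 travel 117.8 across -0.5 z 141.6 w 20.1
sleeve near end row 246 cols at row 260: [299, 328]
t 13.00 F along -4.3 across -1.6 z -0.9 travel 117.8 across -0.5 z 141.6 w 19.8
green [413 251  32  24 706] len mm 20.6
```

View pics/w8.png

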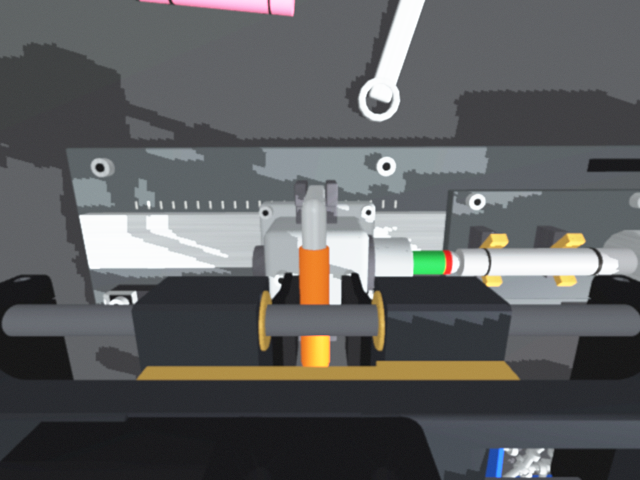

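The bar is released with the pawl resting on a tooth. The carriage has stayed put (green 20.6 mm) and the shaft is up against the nose. The sleeve is at columns 299..328, against the rear finger. Now I'll take up the play and work back in small steps.

Emit:
{"fn": "carry_out", "kwargs": {"plan": [[0,-1,0,0,0,0,196],[0,-1,0,0,0,0,196],[0,-1,0,0,0,0,196],[0,-1,0,0,0,0,196],[0,-1,0,0,0,0,196],[0,0,0,0,0,0,196]]}}

```text
t: 13.65
tool_pos: [0.5525, -0.0989, 0.1416]
ee_rot: [-0.061, 0.998, 0.0, 0.0]
wrist_force: [0.2, 0.2, 0.7]
width: 0.233
```

```bash
python3 -c "
from h import *
bar('w9');nose('w9')"
```

```text
t 13.65 F along 0.2 across 0.2 z 0.7 travel 113.1 across 0.0 z 141.6 w 20.3
sleeve near end row 245 cols at row 260: [310, 339]
t 13.70 F along -0.0 across -0.9 z 0.4 travel 113.1 across 0.0 z 141.5 w 20.6
green [421 250  32  24 724] len mm 20.5
```

Emit:
{"fn": "carry_out", "kwargs": {"plan": [[0,-0.5,0,0,0,0,196],[0,-0.5,0,0,0,0,196],[0,-0.5,0,0,0,0,196],[0,-0.5,0,0,0,0,196],[0,-0.4,0,0,0,0,196],[0,-0.3,0,0,0,0,196],[0,-0.3,0,0,0,0,196],[0,0,0,0,0,0,196]]}}

```text
t: 14.55
tool_pos: [0.5526, -0.1007, 0.1415]
ee_rot: [-0.061, 0.998, 0.001, -0.0]
wrist_force: [-0.4, 5.5, 1.9]
width: 0.233
```

```bash
python3 -c "
from h import *
bar('w10');nose('w10')"
```

```text
t 14.55 F along 5.5 across 0.3 z 1.9 travel 111.2 across -0.0 z 141.5 w 20.3
sleeve near end row 246 cols at row 260: [314, 343]
t 14.60 F along 6.0 across 0.5 z 1.7 travel 111.2 across -0.0 z 141.4 w 20.5
green [424 250  32  24 722] len mm 20.6
```

Emit:
{"fn": "carry_out", "kwargs": {"plan": [[0,-0.4,0,0,0,0,196],[0,-0.4,0,0,0,0,196],[0,-0.4,0,0,0,0,196],[0,-0.4,0,0,0,0,196],[0,0,0,0,0,0,196]]}}

```text
t: 15.15
tool_pos: [0.5526, -0.101, 0.1413]
ee_rot: [-0.062, 0.998, 0.002, -0.0]
wrist_force: [-1.0, 10.7, 3.1]
width: 0.236
```

```bash
python3 -c "
from h import *
bar('w11');nose('w11')"
```

```text
t 15.15 F along 10.7 across 0.3 z 3.1 travel 110.9 across -0.1 z 141.3 w 20.5
sleeve near end row 246 cols at row 260: [315, 343]
t 15.20 F along 10.6 across 0.1 z 1.9 travel 110.9 across -0.1 z 141.3 w 19.7
green [424 250  32  24 732] len mm 20.6
```

The force is 10.7 N and the carriage isn't moving, so I'll check the bar height properly before pushing more.

```bash
python3 - <<'E'
from h import *
s=rep()
# bar's y in tool from column, near end 30 mm towards robot(tool x), predict rows/width vs height
M=R.from_quat(s["ee_rot"]).as_matrix();u=M[:,1]; 
for hgt in(0,.007,.0085):
    c=s["tool_pos"]+M@np.array([0.0025,.003,0]);c[2]=.135+hgt
    e=c+M[:,0]*.030;e[2]+=.005
    print(hgt,proj("wrist",e,s), [proj("wrist",c+M[:,0]*.02+u*q,s)[0] for q in(-.007,.007)])
for n in("w6","w7","w8","w9","w10","w11"):
    a=cv2.cvtColor(cv2.imread(f"pics/{n}.png"),cv2.COLOR_BGR2HSV);k=cv2.inRange(a,(5,120,100),(22,255,255))
    w=[(np.nonzero(k[r,285:365])[0].max()-np.nonzero(k[r,285:365])[0].min()+1) for r in range(252,272)]
    cs=k[215:300,310:330].argmax(0)+215
    print(n,"mean width",np.mean(w),"top rows",cs.mean())
b=cv2.imread("pics/w11.png");c0=cv2.imread("pics/w6.png")
cv2.imwrite("pics/cmp.png",cv2.resize(np.hstack([c0[180:330,250:390],b[180:330,250:390]]),None,fx=2.8,fy=2.8))
t=snapshot("side");cv2.imwrite("pics/s11.png",cv2.resize(t[120:320,270:470,::-1],None,fx=3,fy=3,interpolation=cv2.INTER_CUBIC))
E
```

```text
t 15.25 F along 10.9 across 0.2 z 1.9 travel 110.9 across -0.1 z 141.4 w 20.1
0 (np.float64(328.52138020961087), np.float64(239.60792511453232)) [np.float64(313.3006267723532), np.float64(342.94181506100057)]
0.007 (np.float64(328.9161536622314), np.float64(243.7551891514884)) [np.float64(312.9980773651598), np.float64(343.9595822847034)]
0.0085 (np.float64(329.0056081735069), np.float64(244.6949470685762)) [np.float64(312.92970503937204), np.float64(344.1895853585035)]
w6 mean width 30.0 top rows 251.4
w7 mean width 30.0 top rows 251.35
w8 mean width 29.85 top rows 247.6
w9 mean width 30.0 top rows 248.35
w10 mean width 29.9 top rows 241.7
w11 mean width 29.0 top rows 240.0
```

View pics/s11.png

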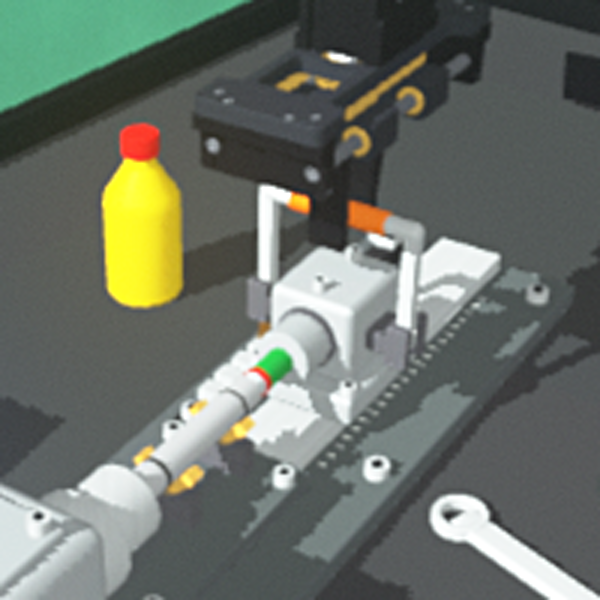

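```bash
python3 - <<'E'
from h import *
a7=np.radians(97);u=np.array([np.cos(a7),np.sin(a7),0]);v=np.array([u[1],-u[0],0])
g0=np.array([.5662,-.2111,.135])
def orng(im):
    h=cv2.cvtColor(im,cv2.COLOR_RGB2HSV);return cv2.inRange(h,(5,110,90),(20,255,255))
i0=cv2.imread("pics/side0.png")[:,:,::-1].copy();i1=snapshot("side")
cv2.imwrite("pics/s12.png",i1[:,:,::-1])
def prof(im,x0,x1,y0,y1):
    k=orng(im)[y0:y1,x0:x1];xs=[x for x in range(x0,x1) if k[:,x-x0].any()]
    return [(x,(np.nonzero(k[:,x-x0])[0].mean()+y0).round(1),int((k[:,x-x0]>0).sum())) for x in xs]
print("start",prof(i0,395,445,150,190));print("now",prof(i1,355,415,175,205))
for q in(-.03,-.02,-.01,0,.02,.03):print("start pred",q,np.round(proj("side",g0+v*q),1))
for hh in(0,.007):
    for q in(-.03,-.02,-.01):print("now pred",hh,q,np.round(proj("side",g0+u*.1146+v*q+[0,0,hh]),1))
E
```

```text
start [(398, np.float64(166.5), 2), (399, np.float64(166.5), 2), (400, np.float64(165.2), 4), (401, np.float64(165.2), 4), (402, np.float64(164.0), 4), (403, np.float64(166.2), 4), (404, np.float64(166.2), 4), (405, np.float64(165.0), 4), (406, np.float64(165.0), 4), (407, np.float64(167.2), 4), (408, np.float64(167.2), 4), (409, np.float64(166.0), 4), (410, np.float64(166.0), 4), (411, np.float64(168.2), 4), (412, np.float64(168.0), 3), (413, np.float64(167.0), 4), (414, np.float64(168.0), 5), (415, np.float64(169.2), 4), (416, np.float64(168.0), 4), (417, np.float64(168.0), 4), (418, np.float64(169.0), 5), (419, np.float64(170.0), 3), (420, np.float64(169.0), 4), (421, np.float64(169.0), 4), (422, np.float64(171.2), 4), (423, np.float64(171.0), 3), (424, np.float64(170.0), 4), (425, np.float64(170.0), 4), (426, np.float64(172.2), 4), (427, np.float64(171.0), 4), (428, np.float64(168.0), 3), (429, np.float64(167.5), 2)]
now [(366, np.float64(188.0), 3), (367, np.float64(186.6), 5), (368, np.float64(187.8), 4), (369, np.float64(187.8), 4), (370, np.float64(188.0), 3), (371, np.float6
[... 186 characters left out ...]
), (390, np.float64(191.5), 10), (391, np.float64(192.0), 9), (392, np.float64(192.0), 9), (393, np.float64(192.0), 9), (394, np.float64(193.0), 9), (395, np.float64(193.0), 9), (396, np.float64(193.0), 9), (397, np.float64(194.0), 9), (398, np.float64(191.0), 3), (399, np.float64(190.5), 2), (400, np.float64(191.0), 1)]
start pred -0.03 [429.5 172. ]
start pred -0.02 [424.4 170.7]
start pred -0.01 [419.4 169.3]
start pred 0 [414.4 168. ]
start pred 0.02 [404.7 165.4]
start pred 0.03 [399.9 164.1]
now pred 0 -0.03 [398.9 198.6]
now pred 0 -0.02 [393.5 197. ]
now pred 0 -0.01 [388.3 195.3]
now pred 0.007 -0.03 [399.2 194.9]
now pred 0.007 -0.02 [393.8 193.3]
now pred 0.007 -0.01 [388.5 191.7]
```

The side view puts the bar at about 7 mm, so it is still on a tooth and only stiction is holding it. I'll keep going in small steps.

Emit:
{"fn": "carry_out", "kwargs": {"plan": [[0,-0.3,0,0,0,0,196],[0,-0.3,0,0,0,0,196],[0,-0.3,0,0,0,0,196],[0,0,0,0,0,0,196]]}}

```text
t: 15.75
tool_pos: [0.5527, -0.1018, 0.1413]
ee_rot: [-0.062, 0.998, 0.002, -0.0]
wrist_force: [-1.0, 10.6, 1.6]
width: 0.236
```

```bash
cat >> h.py <<'E'
def hgt():
    "bar height from side view, near half of sleeve; yb= bar travel from wrist view"
    s=rep();w=snapshot("wrist");i1=snapshot("side")
    k=cv2.inRange(cv2.cvtColor(w,cv2.COLOR_RGB2HSV),(5,120,100),(22,255,255))[262:270,285:365]
    col=np.mean([np.nonzero(r)[0][[0,-1]].mean()+285 for r in k]);tr=1e3*(s["tool_pos"]-[.5662,-.2111,0])@np.array([np.cos(np.radians(97)),np.sin(np.radians(97)),0])+(col-321)/2.16
    k=cv2.inRange(cv2.cvtColor(i1,cv2.COLOR_RGB2HSV),(5,110,90),(20,255,255))
    a7=np.radians(97);u=np.array([np.cos(a7),np.sin(a7),0]);v=np.array([u[1],-u[0],0]);out=[]
    for q in(-.014,-.018,-.022,-.026):
        lo=[proj("side",np.array([.5662,-.2111,.135+h])+u*tr/1e3+v*q) for h in(0,.007)]
        x=int(round(lo[0][0]));y0=int(lo[0][1])-14;r=np.nonzero(k[y0:y0+24,x])[0]
        if len(r):out.append(7*(r.mean()+y0-lo[0][1])/(lo[1][1]-lo[0][1]))
    print("bar travel %.1f height mm"%tr,np.round(out,1),"median %.1f"%(np.median(out) if out else -1))
E
python3 -c "
from h import *
hgt();nose('w13')"
```

```text
t 15.75 F along 10.7 across 0.3 z 1.6 travel 110.1 across -0.1 z 141.3 w 20.5
bar travel 113.8 height mm [7.2 8.4 7.7 9. ] median 8.1
t 15.85 F along 11.0 across 1.2 z 3.2 travel 110.1 across -0.0 z 141.3 w 20.0
green [424 250  33  24 752] len mm 21.2
```

It slides smoothly at 10.7 N (the bar is now at 113.8). I'll carry on, a millimetre or so per call.

Emit:
{"fn": "carry_out", "kwargs": {"plan": [[0,-0.3,0,0,0,0,196],[0,-0.3,0,0,0,0,196],[0,-0.2,0,0,0,0,196],[0,-0.2,0,0,0,0,196],[0,0,0,0,0,0,196]]}}

```text
t: 16.4
tool_pos: [0.5527, -0.1046, 0.1409]
ee_rot: [-0.062, 0.998, 0.001, -0.001]
wrist_force: [-0.1, 4.6, -1.8]
width: 0.234
```

```bash
python3 -c "
from h import *
hgt()"
```

```text
t 16.40 F along 4.5 across 0.4 z -1.8 travel 107.4 across -0.4 z 140.9 w 20.4
bar travel 110.9 height mm [1.1 1.3 1.6 1.9] median 1.5
```

It dropped in: the force fell and the bar is low. I'll move the fingers off the bar to centre and recheck.

Emit:
{"fn": "carry_out", "kwargs": {"plan": [[0,1,0,0,0,0,190],[0,1.5,0,0,0,0,150],[0,1,0,0,0,0,120],[0,0,0,0,0,0,100],[0,0,0,0,0,0,100],[0,0,0,0,0,0,100],[0,0,0,0,0,0,100]]}}

```text
t: 17.2
tool_pos: [0.5528, -0.1019, 0.1416]
ee_rot: [-0.061, 0.998, -0.0, 0.0]
wrist_force: [-0.4, 0.1, 0.0]
width: 0.596
```

```bash
python3 -c "
from h import *
hgt();nose('w14')"
```

```text
t 17.20 F along 0.1 across -0.4 z 0.0 travel 110.0 across 0.0 z 141.6 w 51.9
bar travel 110.5 height mm [0.9 1.1 1.4 1.7] median 1.3
t 17.30 F along 0.1 across 0.2 z 0.6 travel 110.0 across -0.0 z 141.5 w 52.5
green [419 250  39  24 874] len mm 25.0
```

The robot is touching nothing and about 25 mm of green shows (nose in about 8 mm). Now I'll retract straight up and do a last check.

Emit:
{"fn": "carry_out", "kwargs": {"plan": [[0,0,-10,0,0,0,100],[0,0,-20,0,0,0,100],[0,0,-30,0,0,0,100],[0,0,-30,0,0,0,100],[0,0,-30,0,0,0,100],[0,0,-10,0,0,0,100],[0,0,0,0,0,0,100],[0,0,0,0,0,0,100]]}}

```text
t: 18.15
tool_pos: [0.5522, -0.1016, 0.2703]
ee_rot: [-0.061, 0.998, 0.0, -0.001]
wrist_force: [0.3, -0.2, -0.3]
width: 0.602
```

```bash
python3 - <<'E'
from h import *
s=rep();nose("w15");a=snapshot("side");cv2.imwrite("pics/s15.png",a[:,:,::-1])
k=cv2.inRange(cv2.cvtColor(a,cv2.COLOR_RGB2HSV),(5,110,90),(20,255,255))
u=np.array([np.cos(np.radians(97)),np.sin(np.radians(97)),0]);v=np.array([u[1],-u[0],0]);o=[];o0=[]
k0=cv2.inRange(cv2.cvtColor(cv2.imread("pics/side0.png"),cv2.COLOR_BGR2HSV),(5,110,90),(20,255,255))
for K,tr,L in((k0,0,o0),(k,.1105,o)):
  for q in np.arange(-.025,.026,.005):
    lo=[proj("side",np.array([.5662,-.2111,.135+h])+u*tr+v*q) for h in(0,.007)]
    x=int(round(lo[0][0]));y0=int(lo[0][1])-14;r=np.nonzero(K[y0:y0+24,x])[0]
    if len(r):L.append(round(7*(r.mean()+y0-lo[0][1])/(lo[1][1]-lo[0][1]),1))
print("height start",o0,"now",o)
w=cv2.imread("pics/w15.png")
cv2.imwrite("pics/fin.png",np.hstack([cv2.resize(a[130:330,240:440,::-1],(400,400)),cv2.resize(w[130:330,240:440],(400,400))]))
E
```

```text
t 18.15 F along -0.3 across 0.3 z -0.3 travel 110.3 across -0.5 z 270.3 w 52.4
t 18.15 F along -0.3 across 0.3 z -0.3 travel 110.3 across -0.5 z 270.3 w 52.4
green [383 216  24  14 322] len mm 24.3
height start [np.float64(0.7), np.float64(1.4), np.float64(-2.5), np.float64(-1.3), np.float64(1.3), np.float64(-0.0), np.float64(-1.3), np.float64(1.4), np.float64(-2.5), np.float64(0.8), np.float64(1.5)] now [np.float64(1.4), np.float64(3.7), np.float64(1.2), np.float64(1.6), np.float64(-0.9), np.float64(-0.5), np.float64(0.8), np.float64(1.2), np.float64(-1.2), np.float64(-0.8), np.float64(-0.4)]
```

View pics/fin.png

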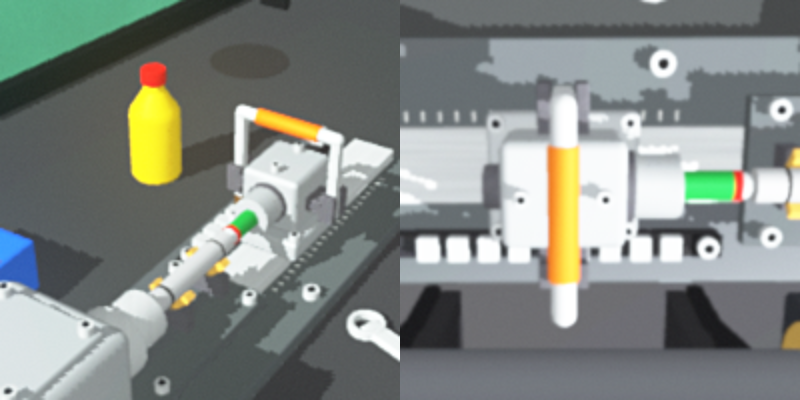

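In the last view the bail is down and the barrel edge is in the green. The shaft runs into the headstock, and the gripper is well clear.

```bash
python3 -c "
from workcell import *
print(sign_off())"
```

```text
the job is handed in; nothing more can be done
None
```

The tailstock is closed on the shaft and the job is handed in, at 18.2 s of the 42 s allowed. No verdict was reported.

**What I did:** I gripped the orange bar, lifted it about 11 mm and slid the carriage gently until the nose pushed the shaft home and was in about 13 mm. The push never passed about 14 N in the readings, which I took at the end of each move. I then let the bar go onto a tooth and nudged the carriage back about 4 mm, at up to 11 N, until the pawl dropped into the nearest notch. Finally I opened the fingers and retracted straight up.

**Last checks:**
- **Bar:** it reads fully down. The side-view median is about the same as at the start, though single readings scatter by 1–4 mm. The drop itself was clear: about 6.5 mm, and the push fell from 11 N to under 5 N.
- **Green band:** about 24–25 mm of green shows, so the nose is in about 8–9 mm, inside the 3–33 mm band.
- **Shaft:** I did not measure it directly against the seat. The nose only began to press in after pushing the shaft about 12 mm, and the last picture shows the shaft running into the headstock.
- **Contact:** the wrist force is about zero and the gripper is well above the bar. I did not touch the spanner, bottle or bin.

**Where things disagreed:** the first backward pushes met more stiction than I expected, so I checked the bar height from the side before pushing further. The notch was about 1 mm from where I had predicted it.

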